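Bring the coarse speed ring up to its limit stop and store the setting

TASK

On the grey line-speed controller, turn only the outer black coarse ring clockwise, by its rim or its orange tab, taking the red stop pin along through its play until the pin is felt to come up firm; press it there for a moment with a definite 5 to 10 N on the pin, never more than 15 N, and do not turn the small metal fine knob in the middle. Then press the green button fully down and let it come up again, leaving the tab resting at the pin. Leave the tools and the canister around the controller where they are.

Things in the scene. Friction and masses are not known exactly. Their poses are not given: they have to be found in the camera images.
- controller: fixed grey control box on the bench, 150 (x) x 230 (y) x 50 mm high, flat dark top face. Origin: centre of its underside; x to its back edge, y to its left side, z up. On the top face: two concentric knobs, their upright axis at x 0, y +45 mm; a green button at x -30, y -72 mm; a flat display behind the button.
- coarse_ring: outer knob: black solid ring, 56 mm diameter, rim 4 to 30 mm above the top face; orange tab along its +x, from radius 28 to 50 mm, 8 mm wide, 5 to 17 mm above the face. Origin: on the upright knob axis at the level of the top face; z up. Turns with even friction of 0.08 N m and stays where left; must turn 0.55 to 1.2 rad clockwise from above in all.
- tab_face (a point): middle of the flat leading (clockwise) side face of the orange tab: 41.2 mm along the ring's x, 4 mm to its -y side, 11 mm above the top face. Axes as the ring. Just touching the pin, it is 4.0 mm (horizontally) from point stop_pin.
- limit_stop: the limit stop: the red pin along its +x at radius 42 mm, on an aluminium disc (100 mm diameter, 3 mm thick, on the top face under the ring). Pushed clockwise, the pin first gives easily (0.7 N) through its play, 0.03 to 0.22 rad, not known beforehand, then is firm; it stays where left. Origin: on the knob axis at the level of the top face; z up.
- stop_pin (a point): centre of the red, slightly soft upright pin, 8 mm diameter, 3 to 20 mm above the top face, 42 mm from the knob axis; clockwise of the tab. At touch the tab's middle line is 0.19 rad anticlockwise of the pin. Past the play the force rises steeply, within 1 mm. F newtons on the pin need a torque of 0.042 F + 0.08 N m on the ring.
- fine_knob: the inner knob: bare metal, on the same axis above the ring, a round 35 mm diameter foot from 30.5 to 36 mm and on it a bar grip 36 x 9 mm from 36 to 52 mm above the top face, with a red line along its own +x half. Turns very easily and independently of the ring; must stay put. Origin: on the knob axis at the level of the top face; z up.
- fine_mark (a point): the pointer end of the red line on the fine knob's bar, 17 mm from the knob axis, 52 mm above the top face.
- set_button_top (a point): centre of the top of the green round push button, 26 mm diameter, in a black collar of 42 mm diameter and 12 mm height; this point is 21 mm above the controller's top face when released.
- set_button (a joint): travel of the green button: 0 released, 0.005 m fully down; sprung, 4 N fully down, comes back by itself.
- can_out1: loose bystander: black upright canister with blue lid, 67 mm diameter, 133 mm high. Origin at the centre of its underside.
- marker_1: loose bystander: felt marker, 134 mm long, lying on the bench. Origin under its middle.
- screwdriver_1: loose bystander: screwdriver with orange handle, 211 mm long, lying on the bench. Origin under its middle.
- side_cutters: loose bystander: side cutters with blue grips, 150 mm long, lying on the bench. Origin under their middle.

How it is judged:
By the outcome, as a careful person would: the job done as asked, in the order asked, and still so for the second after the job is handed in, with the robot touching nothing.
It also fails if it takes over 58 s, if anything falls off the work surface, if the arm or the gripper's body presses on something with over 40 N, if the wrist force passes 120 N, or if a joint passes its speed limit or range.

ROBOT

A 6-joint arm with a two-finger parallel gripper is mounted at the origin on a cart in front of the work surface, level with it; the furniture and walls round the work are solid. World frame = base frame: x ahead of the robot, y to its left, z up, the work surface at z = 0. Lengths are in m, angles in rad, forces in N, time in s.
With the tool pointing down it reaches from about 0.4 to 0.825 m from the base axis. Payload 7 kg.
Tool frame: the origin (TCP) lies at the very end of the fingers, on their centre line; the grasp point (between the pads) lies 19 mm behind it; z points along the fingers, y is the line along which they close (so a half turn about z gives the same grasp; the last joint's range is limited). The gripper opens to 85 mm and grips with 20 to 120 N. Pads are 22 mm wide; open, the fingers measure 114 mm over their backs; the gripper's body (76 mm by 85 mm) begins 54 mm behind the grasp point. The pads swing forward as they close: fully open they stand 13 mm farther back than shut.
Start: joints at [-0.91, 0.359, 0.012, 0, -1.224, -0.288], TCP at [0.246, -0.629, 0.231] pointing down, gripper open.
Joint ranges: [-3.07, 3.07], [-1.43, 2.12], [-1.02, 1.25], [-3.03, 1.67], [-3.05, -0], [-3.03, 3.03]. Speed limits (rad/s): [2.39, 2.39, 3.01, 3.14, 3.14, 3.14].

INTERFACE

Orientations are given as [roll, pitch, yaw] about the fixed x, y, z axes, in that order (R = Rz(yaw) Ry(pitch) Rx(roll)).
In Python, from workcell import ctrl, eoat, viewer gives the robot as it stands. The module is installed in compiled form; this text tells all that it offers. Calls block until the motion is done:
- ctrl.goto(position, orientation): joint-space move of the TCP to a pose.
- ctrl.move_linear(position, rate=0.15, frame=None, force_limit=None): straight line of the TCP; frame=None keeps the orientation; rate is the mean speed in m/s. With force_limit (N) it stops when the force on the tool has changed by that much, and returns True; else False.
- ctrl.move_joints(angles): joint-space move.
- eoat.gripper_to(opening): finger opening in m; the grip force is fixed at half the most; returns when the fingers have stopped.
- ctrl.hold(seconds).
- ctrl.ik(position, orientation): joint angles nearest the present ones, or None.
- ctrl.get_obs(): the state.
- viewer.capture(name): name is "scene" or "top" or "wrist"; returns the picture (420x560x3 uint8, blue, green, red); there is no depth.
- viewer.camera_info(name): a dict with "intrinsics" (3x3 intrinsics, pixels), "k1" (the pictures are not rectified: a ray, as slopes to the right and down, at radius r is drawn at 1 + k1 r^2 times it, then the intrinsics apply), "rvec" (rotation vector, rad) and "tvec" (3), from world to camera coordinates, as OpenCV has them. Camera axes: x right, y down, z forward; pixel columns grow to the right and rows downward; lengths in m; the calibration is good to about 2 mm. A picture is of the moment at which its call begins: read the wrist's pose just before it. camera_info takes no time and is no camera call; for the wrist camera it gives the pose at the moment of the call.
A pose or a line that the arm cannot do raises ctrl.MotionError and nothing moves.
- ctrl.sign_off(): hands the job in; it is judged then, once.
The state is a dict: "time_s": time; "joint_pos": joint angles; "joint_vel": joint speeds; "joint_torque": joint torques, N m; "eef_pos": TCP position; "tcp_rot": TCP orientation; "ft_force": force on the tool from outside, world axes, zero at the start; "torque": the same for the moment, N m; "gripper_width": finger opening in m; "grip_force": force on a finger pad.
Only numpy, scipy, OpenCV 4.12 (cv2) and the standard library are available. Lean on these libraries where they do the work, as an engineer would, in place of code of your own. Each camera call takes 0.05 s, during which the arm holds its last target. There are 200 camera calls.

## Working session

There is one attempt and no reset: what is moved stays moved. The work goes in short steps, each a Python script; the robot and the scene stay as the last script left them, time stands still between calls to the robot, and variables do not carry over. Pictures are saved under pics/ and viewed, at most 10 in all, crops included, and the job is handed in when it is done.

```bash
mkdir -p pics; python3 - <<'E'
from workcell import ctrl, eoat, viewer
import cv2,numpy as np
for n in ("scene","top"):
    cv2.imwrite(f"pics/{n}0.png",viewer.capture(n))
    i=viewer.camera_info(n); R=cv2.Rodrigues(np.array(i["rvec"],float))[0]
    print(n,i, "cam pos",-R.T@np.array(i["tvec"]).ravel())
o=ctrl.get_obs();print(o)
E
```

```text
scene {'intrinsics': array([[463.45927443,   0.        , 278.5808545 ],
       [  0.        , 463.45927443, 210.29370845],
       [  0.        ,   0.        ,   1.        ]]), 'k1': 0.04720765069087373, 'rvec': array([ 1.12073388, -2.47753845,  0.88428465]), 'tvec': array([0.31455174, 0.38802666, 1.144819  ])} cam pos [-0.11595021  0.51453532  1.13222215]
top {'intrinsics': array([[478.01972504,   0.        , 280.83547841],
       [  0.        , 478.01972504, 206.78958017],
       [  0.        ,   0.        ,   1.        ]]), 'k1': -0.0045810083715434385, 'rvec': array([ 2.09201967, -2.13607153,  0.20304734]), 'tvec': array([-0.01067212,  0.547107  ,  1.50498003])} cam pos [ 0.23961444 -0.02934656  1.58307567]
{'time_s': 0.1, 'joint_pos': array([-9.09903797e-01,  3.59352926e-01,  1.11921695e-02, -2.65448398e-04,
       -1.22409017e+00, -2.88056380e-01]), 'joint_vel': array([-2.17579063e-03, -3.33831633e-03,  2.60129153e-03,  1.08890458e-03,
        6.86120481e-05,  1.05505754e-03]), 'joint_torque': array([-1.56253889e-03, -5.84764338e+01,  2.94110209e+01,  6.95455536e+00,
       -3.16015627e-03, -1.33717472e-05]), 'eef_pos': array([ 0.24567076, -0.62827736,  0.23045892]), 'tcp_rot': array([ 3.14012709e+00, -1.73997141e-04, -2.76884676e+00]), 'ft_force': array([-0.54173484, -0.10153362, -0.17619687]), 'torque': array([0.02436673, 0.01194494, 0.0028709 ]), 'grip_force': 0.0, 'gripper_width': 0.08576667273225291}
```

View pics/scene0.png

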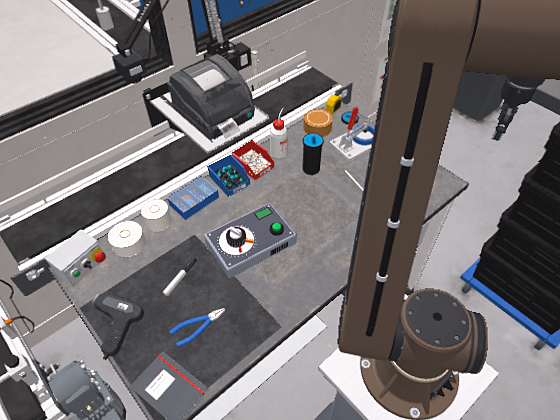

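View pics/top0.png

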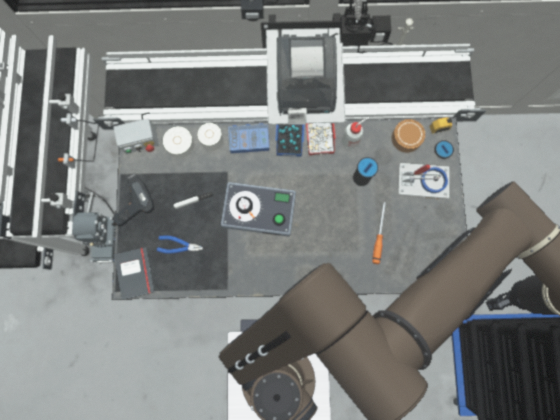

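The scene view shows the controller with knobs near (237,240) and the green button near (277,228). The top view shows the knob at (245,205), the button at (279,219) and nothing tall beside the box. I'll cast rays and move the wrist camera above it.

```bash
cat > h.py <<'E'
from workcell import ctrl, eoat, viewer
import cv2,numpy as np
def ray(i,uv):
    K=i["intrinsics"];d=np.array([i["k1"],0,0,0,0.])
    R=cv2.Rodrigues(np.array(i["rvec"],float))[0];t=np.array(i["tvec"],float).ravel()
    # distort model: factor 1+k1 r^2 == OpenCV
    n=cv2.undistortPoints(np.array([[uv]],float),K,d)[0,0]
    return -R.T@t, R.T@np.array([n[0],n[1],1.])
def onz(i,uv,z):
    c,v=ray(i,uv); return c+v*(z-c[2])/v[2]
def pix(i,P):
    return cv2.projectPoints(np.array([P],float),i["rvec"],i["tvec"],i["intrinsics"],np.array([i["k1"],0,0,0,0.]))[0][0,0]
def blobs(img,lo,hi,amin=20):
    m=cv2.inRange(cv2.cvtColor(img,cv2.COLOR_BGR2HSV),lo,hi)
    n,l,s,c=cv2.connectedComponentsWithStats(m)
    return [(c[k],s[k][4],l==k) for k in range(1,n) if s[k][4]>=amin]
E
python3 - <<'E'
from h import *
i=viewer.camera_info("top"); im=cv2.imread("pics/top0.png")
for c,a,_ in blobs(im,(50,150,60),(80,255,255)): print("green",c,a,onz(i,c,.071))
print("knob",onz(i,(245,205),.1))
for p in [(228,184),(295,189),(291,234),(221,229)]: print(onz(i,p,.05))
s=viewer.camera_info("scene"); im=cv2.imread("pics/scene0.png")
for c,a,_ in blobs(im,(50,150,60),(80,255,255)): print("green sc",c,a,onz(s,c,.071))
w=viewer.camera_info("wrist");o=ctrl.get_obs()
from scipy.spatial.transform import Rotation as Ro
T=Ro.from_euler('xyz',o["tcp_rot"]).as_matrix();R=cv2.Rodrigues(w["rvec"])[0]
c=-R.T@w["tvec"].ravel();print("cam in tcp",T.T@(c-o["eef_pos"]),"\n",T.T@R.T,w["intrinsics"][0,0],w["k1"])
E
```

```text
knob [0.54584112 0.09114442 0.1       ]
[0.62827146 0.15107847 0.05      ]
[ 0.60639759 -0.06990561  0.05      ]
[ 0.45719235 -0.05311976  0.05      ]
[0.47836028 0.17354089 0.05      ]
green sc [262.24193548 213.35483871] 62 [ 0.56462541 -0.01304347  0.071     ]
green sc [276.18032787 226.37704918] 61 [ 0.50106196 -0.01214693  0.071     ]
green sc [ 76.30769231 273.42307692] 26 [0.7331497  0.48707166 0.071     ]
cam in tcp [ 0.07044447  0.00019992 -0.14272397] 
 [[-3.55597603e-04 -9.60351326e-01 -2.78792402e-01]
 [ 9.99999247e-01 -1.39936543e-05 -1.22728779e-03]
 [ 1.17472613e-03 -2.78792628e-01  9.60350608e-01]] 301.07049973853304 -0.0016647011678914215
```

```bash
python3 - <<'E'
from h import *
for y in np.arange(-3,3.2,.5):
    q=ctrl.ik([.555,.075,.24],[np.pi,0,y]); print(round(y,2),None if q is None else np.round(q,2))
ctrl.goto([.555,.075,.24],[np.pi,0,-2.9+np.pi if 0 else -2.9])
eoat.gripper_to(0.0)
i=viewer.camera_info("wrist"); im=viewer.capture("wrist")
cv2.imwrite("pics/w1.png",im); np.savez("w1.npz",**{k:np.array(v) for k,v in i.items()})
o=ctrl.get_obs();print(o["time_s"],o["eef_pos"],o["tcp_rot"],o["ft_force"],o["torque"],o["gripper_width"],o["joint_pos"])
E
```

```text
-3.0 [ 0.48  0.16 -0.23 -0.   -1.17 -1.91]
-2.5 [ 0.48  0.16 -0.23 -0.   -1.17 -1.41]
-2.0 [ 0.48  0.16 -0.23  0.   -1.17 -0.91]
-1.5 [ 0.48  0.16 -0.23  0.   -1.17 -0.41]
-1.0 [ 0.48  0.16 -0.23  0.   -1.17  0.09]
-0.5 [ 0.48  0.16 -0.23  0.   -1.17  0.59]
0.0 [ 0.48  0.16 -0.23  0.   -1.17  1.09]
0.5 [ 0.48  0.16 -0.23  0.   -1.17  1.59]
1.0 [ 0.48  0.16 -0.23  0.   -1.17  2.09]
1.5 [ 0.48  0.16 -0.23  0.   -1.17  2.59]
2.0 None
2.5 [ 0.48  0.16 -0.23  0.   -1.17 -2.7 ]
3.0 [ 0.48  0.16 -0.23 -0.   -1.17 -2.2 ]
3.625 [0.55498376 0.07501212 0.24000568] [-3.14158418e+00  2.34053078e-07 -2.89994879e+00] [1.271933   0.09336398 0.36437623] [ 0.01729442 -0.03266988 -0.00821563] -0.00017355358998517352 [ 4.83909558e-01  1.64474003e-01 -2.31881846e-01  8.97774299e-06
 -1.17444228e+00 -1.81306548e+00]
```

View pics/w1.png

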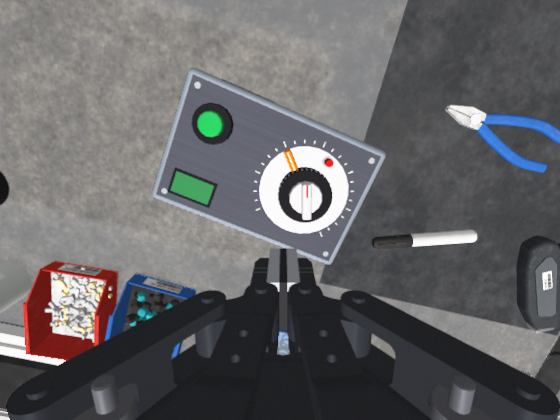

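The wrist view shows the button at (210,124), the white disc around (303,190), the orange tab at (290,159), the red pin at (329,162) clockwise of the tab, and the fine knob bar near (306,200).

```bash
python3 - <<'E'
from h import *
i=dict(np.load("w1.npz")); i["k1"]=float(i["k1"]); im=cv2.imread("pics/w1.png")
for n,lo,hi,z,a in [("green",(50,150,60),(80,255,255),.071,100),("tab",(10,150,120),(22,255,255),.067,10),("red",(0,170,120),(6,255,255),.07,10),("red2",(172,150,100),(180,255,255),.07,10)]:
    for c,A,m in blobs(im,lo,hi,a):
        if c[0]<400 and c[1]<240: print(n,c,A,onz(i,c,z)[:2])
# disc: white region
hsv=cv2.cvtColor(im,cv2.COLOR_BGR2HSV)
m=cv2.inRange(hsv,(0,0,200),(180,40,255));m[:,:245]=0;m[:,362:]=0;m[245:]=0;m[:135]=0
n,l,s,cc=cv2.connectedComponentsWithStats(m); k=1+np.argmax(s[1:,4]); 
cs,_=cv2.findContours((l==k).astype(np.uint8),0,cv2.CHAIN_APPROX_NONE); h=cv2.convexHull(max(cs,key=len))[:,0]
P=np.array([onz(i,p,.053)[:2] for p in h.astype(float)])
A=np.c_[2*P,np.ones(len(P))];x=np.linalg.lstsq(A,(P**2).sum(1),rcond=None)[0]
print("disc",x[:2],np.sqrt(x[2]+x[0]**2+x[1]**2),len(P))
# box outline corners
C=[onz(i,p,.05)[:2] for p in [(192,70),(385,154),(327,264),(153,198)]];print(np.round(C,4),np.mean(C,0))
crop=cv2.resize(im[120:250,235:365],None,fx=4.5,fy=4.5,interpolation=cv2.INTER_CUBIC);cv2.imwrite("pics/c1.png",crop)
E
```

```text
green [209.92321429 123.64107143] 560 [ 0.50481185 -0.01226208]
tab [290.42696629 159.70786517] 89 [0.52065041 0.07453452]
red [328.38636364 162.20454545] 44 [0.51342466 0.11311087]
disc [0.55271606 0.09788394] 0.049817319636450356 45
[[ 0.4587 -0.0438]
 [ 0.4918  0.1741]
 [ 0.6337  0.1494]
 [ 0.6019 -0.0659]] [0.54652506 0.05346979]
```

View pics/c1.png

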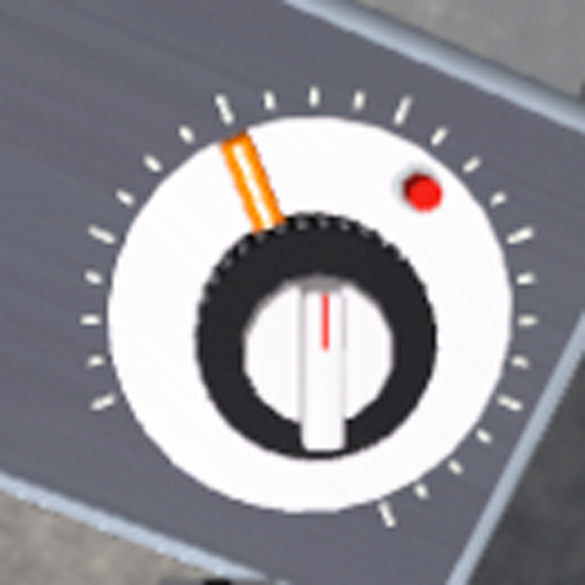

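Everything agrees with the given sizes: disc radius 49.8 mm, pin radius 42.1 mm, button within 1.5 mm of its nominal place, and about 0.81 rad of turn to touch. I'll go down beside the trailing face of the tab and touch it.

```bash
cat >> h.py <<'E'
AX=np.array([.5529,.0980]); PH0=-2.513; Z=.058; RF=.044
def pose(phi,d,z=Z):
    u=np.array([np.cos(phi),np.sin(phi)]);t=np.array([-u[1],u[0]])
    return [*(AX+RF*u+d*t),z],[np.pi,0,(phi-.12+np.pi)%(2*np.pi)-np.pi]
def ft(n=5):
    F=[];M=[]
    for _ in range(n):
        ctrl.hold(.02);o=ctrl.get_obs();F.append(o["ft_force"]);M.append(o["torque"])
    return np.mean(F,0),np.mean(M,0),np.std(F,0),o
def tau(F,M,o):   # torque on the ring, clockwise +, moment taken at TCP
    r=o["eef_pos"][:2]-AX
    return r[0]*F[1]-r[1]*F[0]+M[2]
E
python3 - <<'E'
from h import *
D=.029
p,r=pose(PH0,D,.16);ctrl.goto(p,r)
p,r=pose(PH0,D);print("hit",ctrl.move_linear(p,.08,None,8.))
ctrl.hold(.2)
F0,M0,s,o=ft(10);print(F0,M0,s,o["eef_pos"],o["time_s"]);np.savez("f0.npz",F=F0,M=M0)
p,r=pose(PH0,.014)
print("touch",ctrl.move_linear(p,.015,None,1.5))
F,M,s,o=ft();u=np.array([np.cos(PH0),np.sin(PH0)]);t=np.array([-u[1],u[0]])
e=o["eef_pos"][:2]-AX
print("r,d",e@u,e@t,F-F0,M-M0,tau(F-F0,M-M0,o),s,o["time_s"])
i=viewer.camera_info("wrist"); cv2.imwrite("pics/w2.png",viewer.capture("wrist"))
E
```

```text
hit False
[-0.05946167 -0.15556813  0.15250302] [ 0.00721993  0.00056631 -0.00704418] [0.56106748 0.6077358  0.49071263] [0.53444917 0.04873815 0.05817603] 5.8583
touch True
r,d 0.04422282733829769 0.01577347758253593 [0.82933973 0.06354197 0.48718205] [-0.09802554 -0.28253376  0.025655  ] 0.05611816317854132 [0.30695725 0.36171615 0.59278185] 6.7667
```

View pics/w2.png

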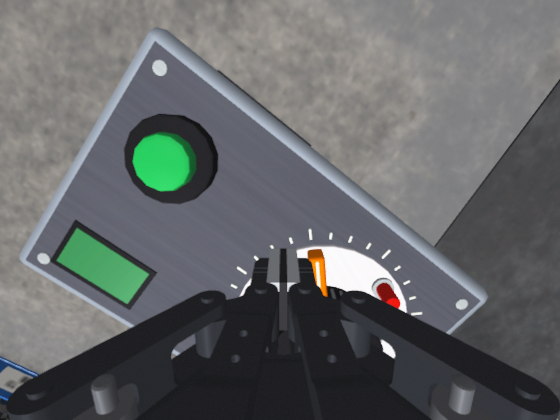

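The fingers sit just at the trailing side of the orange tab (317,270), with the pin at (387,294) clear ahead. The force noise is about 0.5 N, so I'll average it. Next is the coarse sweep to about 0.1 rad before the pin.

```bash
cat >> h.py <<'E'
def zero(): 
    z=np.load("f0.npz");return z["F"],z["M"]
def rel(n=10):
    F0,M0=zero();F,M,s,o=ft(n);return F-F0,M-M0,tau(F-F0,M-M0,o),o
E
python3 - <<'E'
from h import *
D=.0155
for k in range(1,11):
    ph=PH0-.07*k;p,r=pose(ph,D)
    hit=ctrl.move_linear(p,.03,r,6.)
    if k%3==1 or hit:
        F,M,T,o=rel(8);u=np.array([np.cos(ph),np.sin(ph)]);t=np.array([-u[1],u[0]])
        print(k,hit,"Fr,Ft,Fz",F[:2]@u,F[:2]@t,F[2],"M",M[:2]@u,M[:2]@t,M[2],"tau",T,o["time_s"])
    if hit:break
i=viewer.camera_info("wrist"); im=viewer.capture("wrist");cv2.imwrite("pics/w3.png",im)
np.savez("w3.npz",**{k:np.array(v) for k,v in i.items()})
E
```

```text
1 False Fr,Ft,Fz 0.019534784452174547 0.6830728713028571 -0.16277124900323117 M 0.20385297473894692 -0.05573991770563434 -0.002739720511708536 tau 0.0271157210137973 7.2167
4 False Fr,Ft,Fz 0.24007290865169367 0.5567308914460133 0.026129727138860387 M 0.2763044409975591 -0.17810382440752348 0.03262641822458561 tau 0.05339177253579909 8.125
7 False Fr,Ft,Fz 0.5482658613576944 0.7939766552141876 -0.12572727290369176 M 0.32402492431419333 -0.2091412901901863 0.014077183513098536 tau 0.0404282835249787 9.0333
10 False Fr,Ft,Fz 0.4317558694900213 0.5587733164845927 0.045420591201568994 M 0.32393819983839944 -0.22240400866748464 0.023219689403563726 tau 0.04107442566653596 9.9417
```

View pics/w3.png

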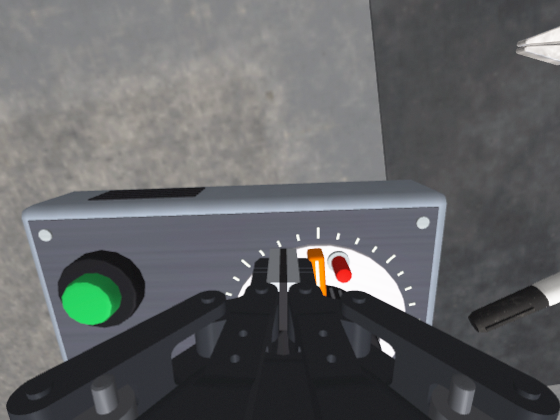

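The tab at (317,272) is now about 0.1 rad from the pin at (341,268), and the ring follows the finger. Fine steps from here.

```bash
cat > press.py <<'E'
from h import *
import sys
ph,stop,step,n,kmax=[float(x) for x in sys.argv[1:6]]
for k in range(int(kmax)):
    ph-=step;p,r=pose(ph,.0155)
    hit=ctrl.move_linear(p,.012,r,4.)
    F,M,T,o=rel(int(n));u=np.array([np.cos(ph),np.sin(ph)]);t=np.array([-u[1],u[0]])
    print("%.4f"%ph,hit,"Fr %.2f Ft %.2f Fz %.2f Mu %.3f Mt %.3f Mz %.3f tau %.3f t %.2f"%(F[:2]@u,F[:2]@t,F[2],M[:2]@u,M[:2]@t,M[2],T,o["time_s"]), np.round(o["eef_pos"]-p,4)*1e3)
    if hit or T>stop: break
E
python3 press.py -3.213 .02 .17 6 14 2>&1 | head -0; python3 - <<'E'
E
python3 press.py -3.213 .17 .02 6 16
```

```text
-3.2330 False Fr -0.28 Ft -0.37 Fz -0.14 Mu 0.008 Mt 0.017 Mz -0.006 tau -0.018 t 11.73 [0.1 0.1 0. ]
-3.2530 False Fr -0.04 Ft -0.09 Fz -0.14 Mu 0.010 Mt -0.007 Mz 0.011 tau 0.008 t 12.08 [0. 0. 0.]
-3.2730 False Fr -0.11 Ft -0.31 Fz -0.08 Mu 0.016 Mt 0.022 Mz 0.016 tau 0.004 t 12.43 [-0. -0. -0.]
-3.2930 False Fr 0.10 Ft 0.01 Fz -0.03 Mu 0.001 Mt 0.004 Mz 0.012 tau 0.011 t 12.78 [ 0. -0. -0.]
-3.3130 False Fr 0.15 Ft -0.25 Fz -0.27 Mu 0.000 Mt -0.010 Mz 0.011 tau -0.002 t 13.13 [ 0. -0.  0.]
-3.3330 False Fr 0.04 Ft 0.15 Fz -0.41 Mu -0.012 Mt 0.006 Mz -0.007 tau -0.000 t 13.48 [-0.  0. -0.]
-3.3530 False Fr 0.10 Ft -0.53 Fz -0.43 Mu 0.005 Mt -0.028 Mz 0.020 tau -0.005 t 13.83 [-0. -0. -0.]
-3.3730 False Fr 0.46 Ft 0.12 Fz -0.05 Mu 0.073 Mt -0.008 Mz 0.012 tau 0.010 t 14.18 [-0. -0. -0.]
-3.3930 False Fr -0.58 Ft 1.96 Fz -0.52 Mu 0.736 Mt 0.230 Mz -0.001 tau 0.094 t 14.53 [-0.1 -0.2 -0. ]
-3.4130 False Fr -0.68 Ft 2.17 Fz -0.40 Mu 0.843 Mt 0.221 Mz 0.014 tau 0.120 t 14.88 [-0.1 -0.1 -0.1]
-3.4330 False Fr -0.95 Ft 2.71 Fz -0.51 Mu 0.990 Mt 0.262 Mz -0.001 tau 0.134 t 15.23 [-0.1 -0.1 -0.1]
-3.4530 False Fr -1.81 Ft 4.78 Fz -0.42 Mu 1.740 Mt 0.655 Mz -0.000 tau 0.240 t 15.58 [-0.3 -0.5 -0.1]
```

The torque sits at about 0.09 to 0.13 N·m through the drag and play, then rises to 0.24, so the pin is coming up firm. Micro-steps to about 7 N now.

```bash
python3 press.py -3.453 .345 .004 12 12
```

```text
-3.4570 False Fr -2.34 Ft 4.91 Fz -0.64 Mu 1.950 Mt 0.778 Mz -0.001 tau 0.254 t 16.03 [-0.4 -0.6 -0.1]
-3.4610 False Fr -2.45 Ft 5.92 Fz -0.06 Mu 2.146 Mt 0.886 Mz -0.002 tau 0.299 t 16.48 [-0.4 -0.8 -0.1]
-3.4650 False Fr -2.80 Ft 6.36 Fz -0.39 Mu 2.316 Mt 1.013 Mz -0.005 tau 0.322 t 16.93 [-0.5 -0.9 -0.2]
-3.4690 False Fr -3.08 Ft 6.70 Fz -0.31 Mu 2.479 Mt 1.105 Mz -0.020 tau 0.328 t 17.38 [-0.5 -1.  -0.2]
-3.4730 False Fr -3.17 Ft 6.91 Fz -0.35 Mu 2.653 Mt 1.203 Mz -0.001 tau 0.357 t 17.83 [-0.5 -1.1 -0.2]
```

```bash
python3 press.py -3.473 .385 .004 12 3; python3 - <<'E'
from h import *
ctrl.hold(.5)
F,M,T,o=rel(15);print("held tau %.3f F_pin %.1f"%(T,(T-.08)/.042),F,M)
np.save("tabtip.npy",o["eef_pos"])
# retreat away from tab, then up
ph=-3.48;p,r=pose(ph,.030);ctrl.move_linear(p,.04)
F,M,T,o=rel(8);print("free",F,M)
p[2]=.2;ctrl.move_linear(p,.2)
ctrl.goto([.55,.08,.24],[np.pi,0,-2.9])
i=viewer.camera_info("wrist"); im=viewer.capture("wrist");cv2.imwrite("pics/w4.png",im)
cv2.imwrite("pics/c4.png",cv2.resize(im[100:270,170:400],None,fx=3,fy=3,interpolation=cv2.INTER_CUBIC))
for n,lo,hi,z in [("green",(50,150,60),(80,255,255),.071),("tab",(10,150,120),(22,255,255),.067),("red",(0,170,120),(6,255,255),.07)]:
    for c,A,m in blobs(im,lo,hi,8):
        if c[0]<400 and c[1]<240:
            P=onz(i,c,z)[:2];e=P-AX;print(n,c,A,P,"r",np.hypot(*e),"ang",np.arctan2(e[1],e[0]))
print(ctrl.get_obs()["time_s"])
E
```

```text
-3.4770 False Fr -3.78 Ft 7.35 Fz -0.08 Mu 2.790 Mt 1.315 Mz -0.009 tau 0.379 t 18.28 [-0.6 -1.2 -0.2]
-3.4810 False Fr -4.12 Ft 7.97 Fz 0.02 Mu 2.956 Mt 1.408 Mz -0.006 tau 0.416 t 18.73 [-0.6 -1.4 -0.2]
held tau 0.405 F_pin 7.7 [ 1.18672766 -8.52576932 -0.05828481] [-3.24895038e+00 -3.40012412e-01 -7.45899661e-05]
free [ 0.01170136  0.22579559 -0.1366829 ] [-0.00913047  0.01436368  0.00364904]
green [203.91637011 128.80604982] 562 [ 0.50469115 -0.01218545] r 0.12027022435288495 ang -1.9832274272315027
tab [318.50420168 167.06722689] 119 [0.51482987 0.10947965] r 0.039763265427861745 ang 2.8487240614263896
red [326.18918919 169.89189189] 37 [0.51544277 0.11756085] r 0.04225720221913975 ang 2.6603288769996944
21.7917
```

View pics/c4.png

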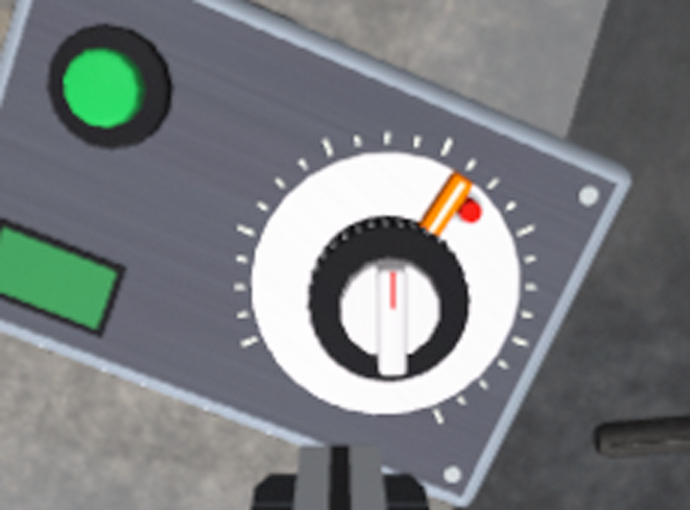

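The tab rests against the pin: they are 0.188 rad apart, and 0.19 is touch. The pin moved 0.11 rad, and the fine knob's line still points the same way. Now the button.

```bash
python3 - <<'E'
from h import *
B=[.5053,-.0126]
ctrl.goto([*B,.13],[np.pi,0,-2.9]);ctrl.move_linear([*B,.080],.1)
ctrl.hold(.2);F0,M0,_,_=ft(8)
z=.0665
print(ctrl.move_linear([*B,z],.02,None,15.))
for k in range(12):
    F,M,s,o=ft(6);f=(F-F0)[2];print(z,o["eef_pos"][2],f)
    if f>9: break
    z-=.0004;ctrl.move_linear([*B,z],.02,None,12.)
ctrl.hold(.3)
ctrl.move_linear([*B,.12],.06);ctrl.goto([.55,.08,.24],[np.pi,0,-2.9])
ctrl.hold(.3)
i=viewer.camera_info("wrist"); im=viewer.capture("wrist")
cv2.imwrite("pics/c5.png",cv2.resize(im[100:270,170:400],None,fx=3,fy=3,interpolation=cv2.INTER_CUBIC))
for n,lo,hi,z in [("green",(50,150,60),(80,255,255),.071),("tab",(10,150,120),(22,255,255),.067),("red",(0,170,120),(6,255,255),.07)]:
    for c,A,m in blobs(im,lo,hi,8):
        if c[0]<400 and c[1]<240:
            P=onz(i,c,z)[:2];e=P-AX;print(n,c,A,P,"ang",np.arctan2(e[1],e[0]))
print(ctrl.get_obs()["time_s"])
E
```

```text
False
0.0665 0.06665393515826129 3.448274022779146
0.0661 0.06614429239433592 3.8336533678095113
0.06570000000000001 0.06601034184404866 7.4756946610389505
0.06530000000000001 0.06595413558072799 11.39030757312806
green [204.69620253 128.26220615] 553 [ 0.50475404 -0.01212792] ang -1.9829399833303525
tab [318.93162393 166.39316239] 117 [0.51461571 0.10942716] ang 2.8515294226432335
red [326.57894737 169.21052632] 38 [0.51521949 0.11748354] ang 2.6643808838496224
red [301.  195.5] 10 [0.54865375 0.09882971] ang 2.9486258134882584
27.7833
```

View pics/c5.png

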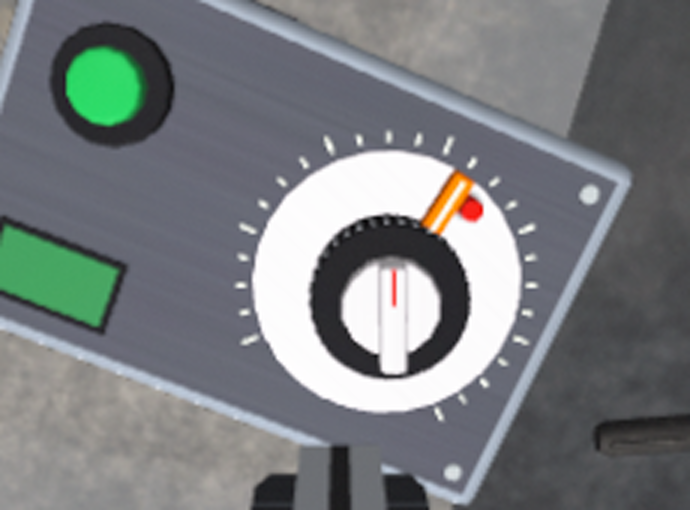

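The button bottomed at z 0.066 (5 mm down, firm at 11 N) and came back up. The tab still rests at the pin.

```bash
python3 -c "
from workcell import ctrl
print(ctrl.sign_off())"
```

```text
the job is handed in; nothing more can be done
None
```

The job is handed in at about 28 s: the coarse ring was turned to the firm pin and pressed there at about 7.7 N, the fine knob was not turned, the button was pressed fully and came back up, and the tab rests at the pin. One slip: a mistyped command made an unplanned 0.17 rad sweep of the ring just before the pin, with the arm set to stop at a 4 N force change and no force reading shown; I saw no sign of harm from it.

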